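# Index the bushing table one hole to the gauge

### The arm

A 7-joint arm with a two-finger parallel gripper is mounted at the origin on the work surface. World frame = base frame: x ahead of the robot, y to its left, z up, the work surface at z = 0. Lengths are in m, angles in degrees, forces in N, time in s.
With the tool pointing down it reaches from about 0.425 to 0.875 m from the base axis. Payload 4.7 kg.
Tool frame: the origin (TCP) lies on the centre line of the jaws, within the pads' length; the fingertips stand 11 mm ahead of it and the grasp point (between the pads) lies 8 mm behind it; z points along the fingers, y is the direction in which the jaws open and shut (so a half turn about z gives the same grasp; the last joint's range is limited). The gripper opens to 87 mm and grips with 3 to 60 N. Pads are 19 mm wide; open, the fingers measure 117 mm over their backs; the gripper's body (75 mm by 190 mm) begins 51 mm behind the grasp point.
Start: joints at [-64.739, 18.392, -4.016, 83.108, 1.295, 78.541, -3.26], TCP at [0.269, 0.592, 0.234] pointing down, gripper open.
Joint ranges: [-163.93, 163.93], [-17.29, 119.83], [-79.2, 71.16], [3.27, 140.29], [-89.18, 269.18], [5.43, 117.66], [-154.24, 154.24]. Speed limits (degrees/s): [147.25, 147.25, 180, 180, 180, 180, 180].

### API

Orientations are given as [roll, pitch, yaw] about the fixed x, y, z axes, in that order (R = Rz(yaw) Ry(pitch) Rx(roll)).
In Python, from cell import env gives the robot as it stands.
- The arm moves only by the tool servo_tool, never from a script. Its argument "moves" is text: rows parted by semicolons, each of 7 numbers parted by spaces: the shift along the tool's x, y, z as a fraction of full scale, then the turn, a rotation vector about the tool's x, y, z as a fraction of full scale, then the gripper's target within -1 to 1 (shut at 1, half-way at 0, fully open at -1). A call has 1 to 20 rows; each row shifts and turns the pose as measured when the row begins, along the tool's axes as they then stand; what a row does not reach is not made up. Full scale, the value 1, is 1000 mm for a shift and 0.5 rad for a turn. A row lasts 1/12 s, in which the tool goes at most 41.7 mm and 7.16 degrees, less where a joint would pass 70% of its speed; a pose out of reach is approached as far as the arm can. A call with a number of a shift or a turn outside -1 to 1 is refused whole. A call with a gripper value outside its range is refused whole. The fingers move at their own pace and stop on an object; "squeeze" is the grip in N (left out, the last holds). Time passes only in rows, so rows that do not move let the fingers close. It gives the time, the measured TCP pose, the force and the opening at its end, in the units of the state.
- env.get_obs(): the state, without advancing time (a new reading comes with each control period).
- env.read_camera(name): name is "scene" or "top"; returns a dict with "img" (384x512x3 uint8, red, green, blue), "range_z" (384x512 float32, m along the optical axis (not along the pixel's ray), 0 where there is no reading), "mtx" (3x3 intrinsics, pixels), "T" (4x4, takes a point from camera to world coordinates). Camera axes: x right, y up, looking along -z (the intrinsics and any distortion apply to the point x, -y, -z); pixel columns grow to the right and rows downward; lengths in m; the calibration is good to about 2 mm. A picture is of the moment at which its call begins.
- env.sign_off(): hands the job in, once; it reports no verdict.
The state is a dict: "time_s": time; "qpos": joint angles; "joint_velocities": joint speeds; "effort": joint torques, N m; "tool_pos": TCP position; "tool_rot": TCP orientation; "force": force on the tool from outside, world axes, zero at the start; "wrist_torque": the same for the moment, N m; "grip_width": finger opening in m.
Only numpy, scipy, OpenCV 4.12 (cv2) and the standard library are available. Lean on these libraries where they do the work, as an engineer would, in place of code of your own. Each camera call takes 0.05 s, during which the arm holds its last target.

### The job

Index the rotary table on by one hole, in whichever direction brings the bronze bushing under the dial gauge: with the fingertips press the red plunger down out of its hole, swing the table round by it, and let it spring up fully into the next hole. Do not touch the bushings or the gauge, do not turn the table the wrong way or past that hole, and leave everything else on the bench where it is.

Things in the scene. Friction and masses are not known exactly. Their poses are not given: they have to be found in the camera images.
- index_base: Dark blue-grey cast base of the indexing table, 300 mm across and 36 mm high, bolted to the bench; origin on the bench under the turning axis, z up, x pointing from the axis to the dial gauge post (which stands 183 mm from the axis on a rear pad). On its top lies a bright steel index ring (top 42 mm above the bench) with six 17 mm holes 60 degrees apart on a circle of 125 mm radius, linked by a slot. One hole lies on the side opposite the gauge post.
- table_axis (a point): Centre of the round aluminium table (214 mm across) on its turning axis, at its top face, 62 mm above the bench. Six nests (steel spigots 18 mm tall) stand on it 60 degrees apart on a circle of 72 mm radius; a 38 mm wide lug on its rim carries the indexing plunger.
- turntable (a joint): Angle of the table in rad, 0 at the start (plunger in the hole opposite the gauge post), growing counter-clockwise seen from above; the neighbouring holes are at +1.047 and -1.047. Free to turn either way once the plunger's pin is clear of the hole (1 to 2 N along the circle at the plunger); with the pin in a hole it is locked to within 1 degree.
- plunger_cap (a point): Centre of the dished top of the red round plunger cap, where to press; 104 mm above the bench at rest, 125 mm from the turning axis, opposite the nest that is under the gauge. The cap is 50 mm across with a 4 mm high rim that leaves a 43 mm wide dish, and it swings round with the table (fingertips pressed into it at a fixed heading turn against the dish and can creep some mm until they meet its rim); its neighbours stand lower than its rim (108 mm).
- plunger (a joint): Travel of the spring plunger in m: 0 up (pin in a hole), 0.013 pressed down to its stop. The spring pushes back with 4 N at the top and 9 N at the bottom. From about 0.0105 on the pin is clear below the ring and the table can turn; if let go between two holes it stays down against the ring at about 0.0105 and pops up when a hole comes over it. The pin has a round nose: let go within about 5 mm of a hole along its circle it centres itself.
- dial_gauge: Dial gauge with a 56 mm face on a steel post 245 mm tall, standing on the base. Its arm reaches over the nest nearest the post; its spindle is raised, tip 111 mm above the bench, 13 mm clear of the bushings. Same origin and axes as the base.
- gauge_point (a point): Point straight below the gauge's spindle, 72 mm from the turning axis towards the post, 98 mm above the bench (the level of the bushings' top faces).
- bronze_bushing: The brown-gold bronze bushing, 42 mm across, 34 mm tall, bore 25 mm; origin at the centre of its underside, 64 mm above the bench in its nest. It stands loose over its spigot in the nest one place to the left or one place to the right of the gauge.
- steel_bushing_a: Grey steel bushing of the same size in the nest on the other side of the gauge; origin at the centre of its underside.
- steel_bushing_b: Grey steel bushing of the same size, under the gauge at the start; origin at the centre of its underside.
- soft_jaw_taped: Bystander: stepped aluminium soft jaw, 92 x 36 x 40 mm, with blue tape, lying beside the base; origin at the centre of its underside.
- steel_collar: Bystander: turned steel collar, 76 mm across, 32 mm high, beside the base; origin at the centre of its underside.
- soft_jaw_plain: Bystander: plain stepped aluminium soft jaw, 92 x 36 x 40 mm, on the robot's right; origin at the centre of its underside.
- oil_bottle: Bystander: amber bottle, 60 mm across, 150 mm tall, on the robot's right; origin at the centre of its underside.
- wrench: Bystander: steel wrench about 180 mm long, lying flat on the robot's left; origin on the bench near its middle.
- brush: Bystander: bench brush about 200 mm long, lying flat on the robot's left; origin on the bench near its middle.
Things that resemble listed ones, but are neither listed nor needed, are in the scene too. Several things have the shape of the bronze_bushing; the one meant has the colours described above.

How it is judged:
By the outcome, as a careful person would: the job done as asked, in the order asked, and still so for the second after the job is handed in, with the robot touching nothing.
It also fails if it takes over 32 s, if anything falls off the work surface, if the arm or the gripper's body presses on something with over 40 N, if the wrist force passes 120 N, or if a joint passes its speed limit or range.

## Working session

There is one attempt and no reset: what is moved stays moved. The work goes in short steps, Python scripts to look and compute and a tool call to move; the robot and the scene stay as the last step left them, time stands still between calls to the robot, and variables do not carry over. Pictures are saved under pics/ and viewed, and the job is handed in when it is done.

Besides the shell and the picture viewer there is one more tool, called by a JSON object that holds its "method" and its "body". servo_tool: Moves the arm, as the interface text tells. Its arguments: {"type":"object","properties":{"moves":{"type":"string"},"squeeze":{"type":"number"}},"required":["moves"]}

```bash
ls; mkdir -p pics
python3 - <<'E'
from cell import env
import cv2,numpy as np
o=env.get_obs();print(o)
for n in("scene","top"):
    c=env.read_camera(n);np.savez(''+n+'.npz',**c)
    cv2.imwrite(f'pics/{n}0.png',cv2.resize(c['img'][:,:,::-1],(800,600),interpolation=cv2.INTER_CUBIC));print(c['mtx'],c['T'])
E
```

```text
pics
{'time_s': 0.0, 'qpos': array([-64.73919973,  18.44051287,  -4.01365625,  83.17571594,
         1.29642338,  78.53951064,  -3.26211308]), 'joint_velocities': array([-0.0040032 , -0.02083428,  0.00393407, -0.03074585,  0.05106809,
        0.06494683,  0.0172087 ]), 'effort': array([-7.61686283e-05, -4.91273367e+01, -4.03603585e-01, -3.12541544e+01,
       -6.36838214e-02,  4.33897250e-02,  1.77861148e-04]), 'tool_pos': array([0.26891629, 0.59117951, 0.23243763]), 'tool_rot': array([-1.79889575e+02,  7.70213585e-03,  1.55545366e+02]), 'force': array([ 0.11597314,  0.68679532, -0.49058599]), 'wrist_torque': array([-0.0394731 ,  0.00787392,  0.03425353]), 'grip_width': 0.08732202293167704}
[[387.92665414   0.         260.18817616]
 [  0.         387.92665414 190.04218822]
 [  0.           0.           1.        ]] [[-0.03357002 -0.77088263  0.636092    1.3212161 ]
 [ 0.99937938 -0.03268801  0.01312792  0.00888891]
 [ 0.0106725   0.63613793  0.77150154  1.01122077]
 [ 0.          0.          0.          1.        ]]
[[394.51352569   0.         256.67831963]
 [  0.         394.51352569 186.38844713]
 [  0.           0.           1.        ]] [[ 0.00386166  0.98002153 -0.19885395  0.30460736]
 [-0.99975753  0.00809462  0.02047823  0.01517468]
 [ 0.02167875  0.19872665  0.97981516  1.45906922]
 [ 0.          0.          0.          1.        ]]
```

View pics/scene0.png

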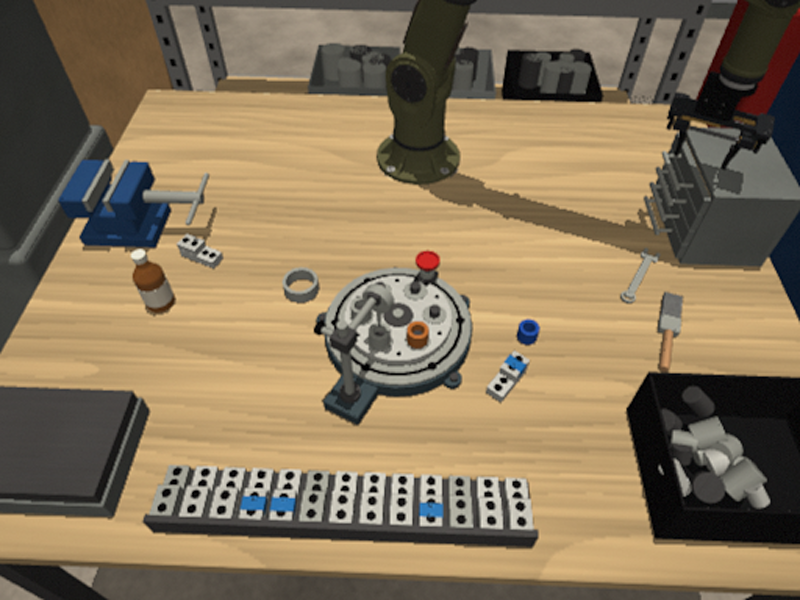

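View pics/top0.png

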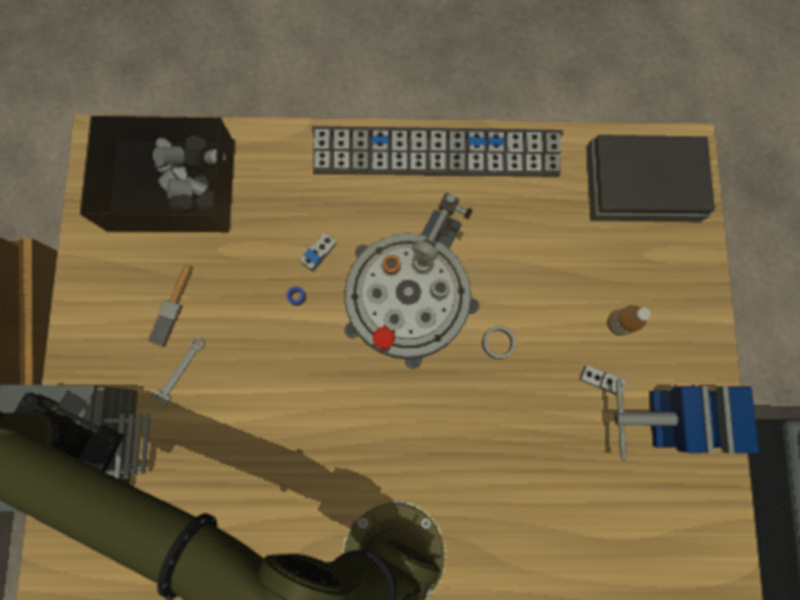

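The top view shows the red cap at about (383,338), the gauge post at (437,222), steel B under the gauge at (424,255) and the bronze bushing at (391,263). Bronze is counter-clockwise of the gauge, so the table must turn clockwise (−60°). Next I'll measure positions.

```bash
cat > h.py <<'E'
import numpy as np,cv2
def ray(c,u,v,z):
    K=c['mtx'];T=c['T'];d=np.array([(u-K[0,2])/K[0,0],-(v-K[1,2])/K[1,1],-1.]);d=T[:3,:3]@d;o=T[:3,3]
    return o+d*(z-o[2])/d[2]
def proj(c,p):
    K=c['mtx'];T=c['T'];q=T[:3,:3].T@(np.asarray(p)-T[:3,3]);return K[0,0]*q[0]/-q[2]+K[0,2],-K[1,1]*q[1]/-q[2]+K[1,2]
def red(c,z=0.106):
    im=c['img'].astype(int);m=((im[...,0]>130)&(im[...,1]<60)&(im[...,2]<60)).astype(np.uint8)
    n,l,s,ce=cv2.connectedComponentsWithStats(m)
    return [(s[i],ce[i],ray(c,*ce[i],z)) for i in range(1,n) if s[i,4]>30]
E
python3 - <<'E'
from h import *
for n in('top','scene'):
    c=dict(np.load(n+'.npz'));print(n,red(c))
    x0,y0,x1,y1=(210,110,320,245) if n=='top' else (190,145,350,275)
    cv2.imwrite(f'pics/{n}crop.png',cv2.resize(c['img'][y0:y1,x0:x1,::-1],None,fx=4.4,fy=4.4,interpolation=cv2.INTER_CUBIC))
E
```

```text
top [(array([239, 210,  13,  13, 135], dtype=int32), array([245.24444444, 216.00740741]), array([0.47475289, 0.02589909, 0.106     ]))]
scene [(array([266, 161,  15,  11, 129], dtype=int32), array([273.44186047, 166.07751938]), array([0.47410238, 0.03238651, 0.106     ]))]
```

View pics/topcrop.png

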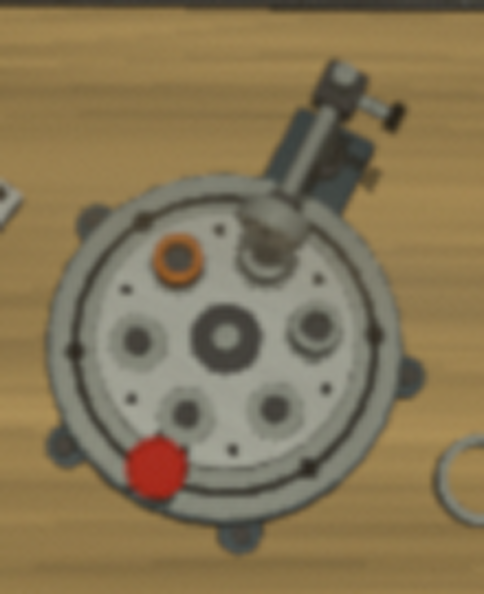

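View pics/scenecrop.png

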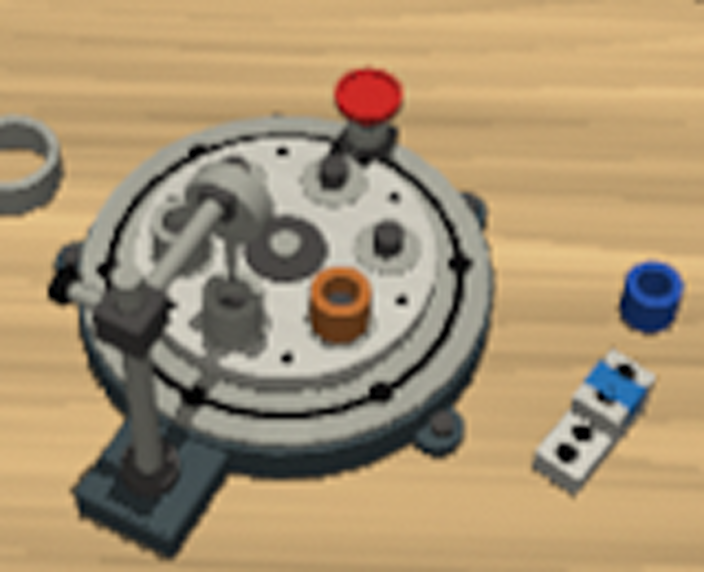

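Run:
```python
from h import *
from scipy.optimize import least_squares
C={n:dict(np.load(n+'.npz')) for n in('top','scene')}
H={'top':((210,110),[(144,220),(75,351),(308,467),(375,335)]),'scene':((190,145),[(198,151),(459,264),(104,270),(382,392),(195,397)])}
for n in H:
    (x0,y0),h=H[n];c=C[n]
    P=np.array([ray(c,x0+(u+.5)/4.4-.5,y0+(v+.5)/4.4-.5,.042)[:2] for u,v in h])
    def f(p):
        a=p[2]+np.arange(6)*np.pi/3
        q=p[:2]+.125*np.c_[np.cos(a),np.sin(a)]
        return (P-q[np.argmin(((P[:,None]-q)**2).sum(2),1)]).ravel()
    cap=red(c)[0][2][:2]
    a0=np.arctan2(*(cap-P.mean(0))[::-1])
    r=least_squares(f,[*P.mean(0) if n=='top' else (.585,-.02),-2.0]);print(n,r.x,np.degrees(r.x[2]),np.round(r.fun*1000,1))
    A=r.x[:2];d=cap-A;print('cap',cap,np.hypot(*d),np.degrees(np.arctan2(d[1],d[0])))
    # depth cap
    im=c['img'].astype(int);m=(im[...,0]>130)&(im[...,1]<60)&(im[...,2]<60)
    v,u=np.nonzero(m);z=c['range_z'][v,u];k=z>0
    K=c['mtx'];X=np.c_[(u-K[0,2])/K[0,0]*z,-(v-K[1,2])/K[1,1]*z,-z][k]@c['T'][:3,:3].T+c['T'][:3,3]
    print(np.median(X,0),X.min(0),X.max(0))
```

```text
File "<stdin>", line 14
    r=least_squares(f,[*P.mean(0) if n=='top' else (.585,-.02),-2.0]);print(n,r.x,np.degrees(r.x[2]),np.round(r.fun*1000,1))
                                  ^^
SyntaxError: invalid syntax
```

```bash
cat > fit.py <<'E'
from h import *
from scipy.optimize import least_squares
C={n:dict(np.load(n+'.npz')) for n in('top','scene')}
H={'top':((210,110),[(144,220),(75,351),(308,467),(375,335)]),'scene':((190,145),[(198,151),(459,264),(104,270),(382,392),(195,397)])}
for n in H:
    (x0,y0),h=H[n];c=C[n]
    P=np.array([ray(c,x0+(u+.5)/4.4-.5,y0+(v+.5)/4.4-.5,.042)[:2] for u,v in h])
    def f(p):
        a=p[2]+np.arange(6)*np.pi/3
        q=p[:2]+.125*np.c_[np.cos(a),np.sin(a)]
        return (P-q[np.argmin(((P[:,None]-q)**2).sum(2),1)]).ravel()
    cap=red(c)[0][2][:2]
    r=least_squares(f,[.585,-.025,np.radians(-240)]);print(n,r.x,np.degrees(r.x[2]),np.round(r.fun*1000,1))
    A=r.x[:2];d=cap-A;print('cap',cap,np.hypot(*d),np.degrees(np.arctan2(d[1],d[0])))
    im=c['img'].astype(int);m=(im[...,0]>130)&(im[...,1]<60)&(im[...,2]<60)
    v,u=np.nonzero(m);z=c['range_z'][v,u];k=z>0
    K=c['mtx'];X=np.c_[(u-K[0,2])/K[0,0]*z,-(v-K[1,2])/K[1,1]*z,-z][k]@c['T'][:3,:3].T+c['T'][:3,3]
    print(np.median(X,0),X.min(0),X.max(0))
E
python3 fit.py
```

```text
top [ 0.5884145  -0.02951973 -4.6524315 ] -266.5646891736999 [ 0.5 -0.1 -0.8 -0.   0.5  0.6 -0.1 -0.4]
cap [0.47475289 0.02589909] 0.1264523861043221 154.00718710509054
[0.47495951 0.02668375 0.10470052] [0.45370409 0.00601672 0.09819346] [0.49614409 0.04748814 0.1149817 ]
scene [ 0.5840681  -0.02470024 -4.64674811] -266.23905502553964 [-2.1  0.3  1.1  0.4  0.6 -2.7 -0.2  1.4  0.7  0.6]
cap [0.47410238 0.03238651] 0.12390059361098794 152.56472026178125
[0.47088064 0.03388039 0.10343109] [-0.8166138   0.008665    0.04445691] [0.49907036 1.29867517 0.11036227]
```

Bronze is CCW of the gauge, so the turn is clockwise from cap azimuth ~154° to ~94°. I'll close the fingers and travel above the cap first.

{"method": "servo_tool", "body": {"moves": "-0.02 -0.02 0 0 0 0 1; -0.028 -0.0284 0 0 0 0 1; -0.028 -0.0284 0 0 0 0 1; -0.028 -0.0284 0 0 0 0 1; -0.028 -0.0284 0 0 0 0 1; -0.028 -0.0284 0 0 0 0 1; -0.028 -0.0284 0 0 0 0 1; -0.028 -0.0284 0 0 0 0 1; -0.028 -0.0284 0 0 0 0 1; -0.028 -0.0284 0 0 0 0 1; -0.028 -0.0284 0 0 0 0 1; -0.028 -0.0284 0 0 0 0 1; -0.028 -0.0284 0 0 0 0 1; -0.02 -0.02 0 0 0 0 1; 0 0 0 0 0 0 1", "squeeze": 30}}

```text
time_s: 1.35
tool_pos: [0.4555, 0.067, 0.2241]
tool_rot: [-179.5, -0.4, 156.0]
force: [-0.7, -0.0, -0.0]
grip_width: 0.0016
```

{"method": "servo_tool", "body": {"moves": "-0.0165 -0.0135 0.02 0 0 0.04 1; -0.0165 -0.0135 0.025 0 0 0.04 1; 0 0 0.02 0 0 0 1; 0 0 0 0 0 0 1; 0 0 0 0 0 0 1"}}

```text
time_s: 1.77
tool_pos: [0.4746, 0.0254, 0.1576]
tool_rot: [-179.6, -0.3, 153.3]
force: [-0.1, -0.7, 0.1]
grip_width: 0.0005
```

Run:
```python
from cell import env
from h import *
o=env.get_obs();print(o['time_s'],o['tool_pos'],o['tool_rot'],o['force'])
tip=o['tool_pos'].copy();
for n in("scene","top"):
    c=env.read_camera(n);np.savez(''+n+'1.npz',**c)
    t=o['tool_pos']+[0,0,-.011];u,v=map(lambda a:a,proj(c,t));print(n,'tip px',u,v,[r[1:] for r in red(c)])
    x0,y0=int(u)-50,int(v)-45
    cr=cv2.resize(c['img'][y0:y0+90,x0:x0+100,::-1],None,fx=6,fy=6,interpolation=cv2.INTER_CUBIC)
    p=lambda P:tuple(int((a-b+.5)*6-.5) for a,b in zip(proj(c,P),(x0,y0)))
    print('tip in crop',p(t))
    cv2.imwrite(f'pics/{n}1.png',cr)
```

```text
1.7667 [0.47463    0.02540261 0.15758144] [-179.60729985   -0.33135141  153.2557619 ] [-0.10957572 -0.66039038  0.12939447]
scene tip px 271.6762226497164 157.19934358594978 [(array([507.16949153,   3.        ]), array([-0.71292432,  1.2093997 ,  0.106     ]))]
tip in crop (306, 273)
top tip px 245.3110618842671 214.52637918965118 []
tip in crop (304, 275)
```

View pics/scene1.png

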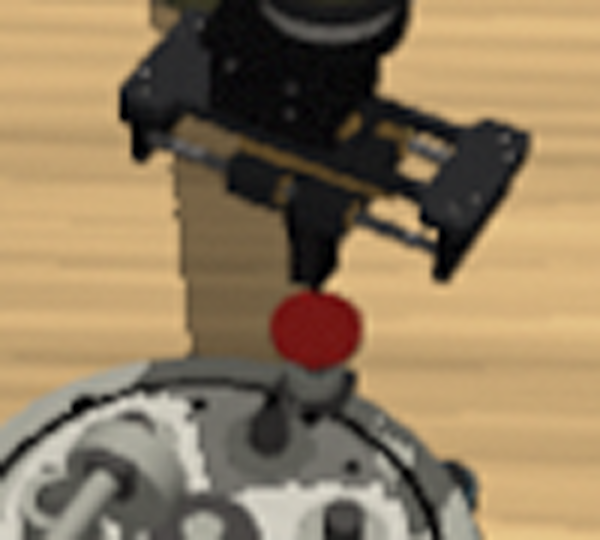

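View pics/top1.png

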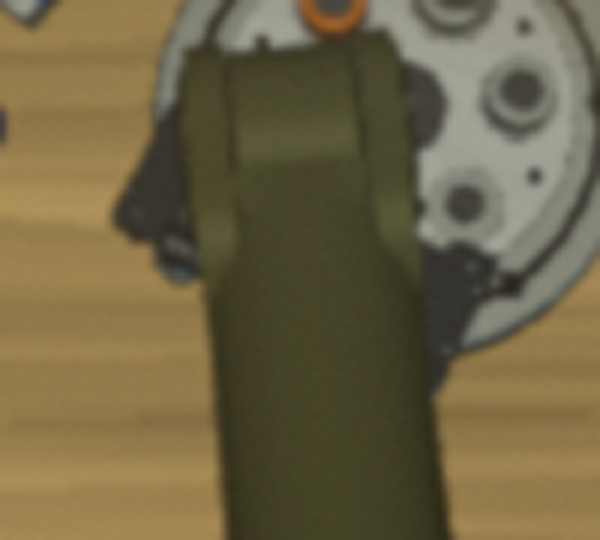

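Scene crop: the fingertip at (315,282) lies in line with the cap centre (316,330), and that confirms the top-camera y. Lower to the dish.

{"method": "servo_tool", "body": {"moves": "-0.0006 0.001 0.02 0 0 0 1; 0 0 0.012 0 0 0 1; 0 0 0 0 0 0 1; 0 0 0 0 0 0 1"}}

```text
time_s: 2.2
tool_pos: [0.4788, 0.0314, 0.1309]
tool_rot: [179.9, 0.0, 153.7]
force: [0.4, 0.9, -0.0]
grip_width: 0.0003
```

{"method": "servo_tool", "body": {"moves": "0 0 0 0 0 0 1; 0 0 0 0 0 0 1"}}

```text
time_s: 2.37
tool_pos: [0.4799, 0.0327, 0.1333]
tool_rot: [179.8, 0.2, 153.8]
force: [0.2, -0.4, 0.7]
grip_width: 0.0006
```

Run:
```python
from cell import env
for i in range(3):
    o=env.get_obs();print(o['time_s'],o['tool_pos'],o['tool_rot'],o['force'],abs(o['joint_velocities']).max()); env.read_camera('scene')
```

```text
2.3667 [0.47992238 0.03274412 0.1332782 ] [1.79782836e+02 1.64289098e-01 1.53843591e+02] [ 0.23691269 -0.41760106  0.74259671] 0.8182970675662883
2.4167 [0.48012178 0.0327697  0.13342867] [179.76132608   0.18375802 153.83944994] [0.31125567 0.18954096 0.60721279] 0.5137420144413115
2.4667 [0.47999847 0.03258085 0.13318463] [1.79775849e+02 1.73234446e-01 1.53823107e+02] [-0.91231906 -0.33118063 -0.27627034] 0.5087951844652502
```

{"method": "servo_tool", "body": {"moves": "0.001 -0.006 0.008 0 0 0 1; 0 0 0.002 0 0 0 1; 0 0 0 0 0 0 1; 0 0 0 0 0 0 1"}}

```text
time_s: 2.85
tool_pos: [0.4759, 0.0265, 0.1223]
tool_rot: [179.8, 0.2, 153.8]
force: [-1.0, -0.3, -0.2]
grip_width: 0.0005
```

Run:
```python
from cell import env
for i in range(2):
    o=env.get_obs();print(o['time_s'],o['tool_pos'],o['tool_rot'],o['force'],abs(o['joint_velocities']).max()); env.read_camera('scene')
```

```text
2.85 [0.47588926 0.02652391 0.12229184] [1.79776109e+02 1.70493174e-01 1.53770276e+02] [-0.98503375 -0.28918612 -0.18447597] 0.42768311594940495
2.9 [0.47596693 0.02660156 0.12235797] [1.79771071e+02 1.74974407e-01 1.53774501e+02] [-0.13448155 -0.96168374 -0.23869278] 0.3740868730335692
```

Good alignment, tip about 7 mm above the dish. I'll press down slowly.

{"method": "servo_tool", "body": {"moves": "0 -0.0003 0.005 0 0 0 1; 0 0 0.004 0 0 0 1; 0 0 0.004 0 0 0 1; 0 0 0.003 0 0 0 1; 0 0 0.002 0 0 0 1; 0 0 0.002 0 0 0 1"}}

```text
time_s: 3.45
tool_pos: [0.4771, 0.0272, 0.1032]
tool_rot: [179.7, 0.2, 153.8]
force: [-2.0, 1.2, 8.3]
grip_width: 0.0002
```

```bash
cat > st.py <<'E'
from cell import env
import numpy as np
A=np.array([.588,-.0293])
o=env.get_obs();p=o['tool_pos'];d=p[:2]-A
print(o['time_s'],p.round(4),o['tool_rot'].round(2),o['force'].round(1),'r',np.hypot(*d).round(4),'az',np.degrees(np.arctan2(d[1],d[0])).round(2))
E
python3 st.py
```

```text
3.45 [0.4771 0.0272 0.1032] [179.65   0.2  153.8 ] [-2.   1.2  8.3] r 0.1245 az 153.01
```

{"method": "servo_tool", "body": {"moves": "0 0 0.003 0 0 0 1; 0 0 0.003 0 0 0 1"}}

```text
time_s: 3.62
tool_pos: [0.4788, 0.0297, 0.1021]
tool_rot: [179.3, 0.1, 153.8]
force: [-10.3, 3.3, 31.4]
grip_width: 0.0
```

```bash
python3 st.py
```

```text
3.6167 [0.4788 0.0297 0.1021] [1.7933e+02 1.4000e-01 1.5378e+02] [-10.3   3.3  31.4] r 0.1241 az 151.63
```

{"method": "servo_tool", "body": {"moves": "0 0.002 0.0005 0 0 0.04 1; 0 0.004 0.001 0 0 0.06 1; 0 0.005 0.001 0 0 0.08 1"}}

```text
time_s: 3.87
tool_pos: [0.4853, 0.0405, 0.1036]
tool_rot: [179.1, 0.1, 148.4]
force: [-2.9, -0.3, 8.7]
grip_width: 0.0007
```

```bash
python3 st.py
```

```text
3.8667 [0.4853 0.0405 0.1036] [1.7908e+02 7.0000e-02 1.4842e+02] [-2.9 -0.3  8.7] r 0.1241 az 145.78
```

{"method": "servo_tool", "body": {"moves": "0 0.004 0.002 0 0 0.1 1; -0.0002 0.005 0.0018 0 0 0.1 1; -0.0002 0.005 0.0018 0 0 0.1 1; -0.0002 0.005 0.0018 0 0 0.1 1"}}

```text
time_s: 4.2
tool_pos: [0.5014, 0.0592, 0.1024]
tool_rot: [178.5, -0.1, 136.4]
force: [-2.2, 1.6, 11.6]
grip_width: 0.0005
```

```bash
python3 st.py
python3 - <<'E'
from cell import env
from h import *
c=env.read_camera('scene');cv2.imwrite('pics/s3.png',cv2.resize(c['img'][110:275,180:350,::-1],None,fx=3.6,fy=3.6,interpolation=cv2.INTER_CUBIC))
E
```

```text
4.2 [0.5014 0.0592 0.1024] [ 1.7853e+02 -9.0000e-02  1.3643e+02] [-2.2  1.6 11.6] r 0.1238 az 134.41
```

View pics/s3.png

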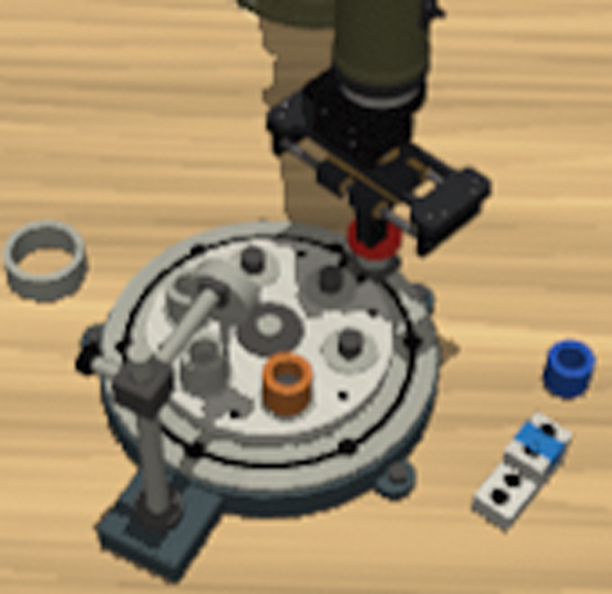

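Scene crop: the table is turning with the fingertips in the red dish at (373,240), and the bronze bushing has moved to (288,383), towards the gauge. Continue.

{"method": "servo_tool", "body": {"moves": "0 0.004 0.0018 0.02 0 0.09 1; -0.0001 0.005 0.0018 0.02 0 0.1 1; -0.0001 0.005 0.0018 0.02 0 0.1 1; -0.0001 0.005 0.0018 0.02 0 0.1 1; -0.0001 0.005 0.0018 0.02 0 0.1 1; -0.0001 0.005 0.0018 0.01 0 0.1 1; -0.0001 0.005 0.0018 0.01 0 0.1 1"}}

```text
time_s: 4.83
tool_pos: [0.5414, 0.0846, 0.1024]
tool_rot: [-179.3, 0.2, 115.7]
force: [-0.8, -0.8, 11.4]
grip_width: 0.0003
```

```bash
python3 st.py
```

```text
4.8333 [0.5414 0.0846 0.1024] [-179.32    0.21  115.68] [-0.8 -0.8 11.4] r 0.1231 az 112.24
```

{"method": "servo_tool", "body": {"moves": "0 0.005 0.0018 0 0 0.11 1; 0 0.005 0.0018 0 0 0.11 1; 0 0.004 0.0018 0 0 0.1 1; 0 0.002 0.0018 0 0 0.06 1; 0 0 0.0018 0 0 0.02 1"}}

```text
time_s: 5.25
tool_pos: [0.5678, 0.0913, 0.1024]
tool_rot: [179.5, 0.5, 103.5]
force: [-1.2, -1.0, 11.2]
grip_width: 0.0003
```

```bash
python3 st.py
python3 - <<'E'
from cell import env
from h import *
for n in('scene','top'):
    c=env.read_camera(n);np.savez(n+'4.npz',**c)
    x0,y0,x1,y1=(210,110,320,245) if n=='top' else (190,145,350,275)
    cv2.imwrite(f'pics/{n}4.png',cv2.resize(c['img'][y0:y1,x0:x1,::-1],None,fx=4.4,fy=4.4,interpolation=cv2.INTER_CUBIC))
E
python3 st.py
```

```text
5.25 [0.5678 0.0913 0.1024] [179.47   0.46 103.51] [-1.2 -1.  11.2] r 0.1223 az 99.51
5.35 [0.568  0.0914 0.1024] [179.42   0.46 103.57] [-0.3 -0.5  9.5] r 0.1223 az 99.42
```

View pics/scene4.png

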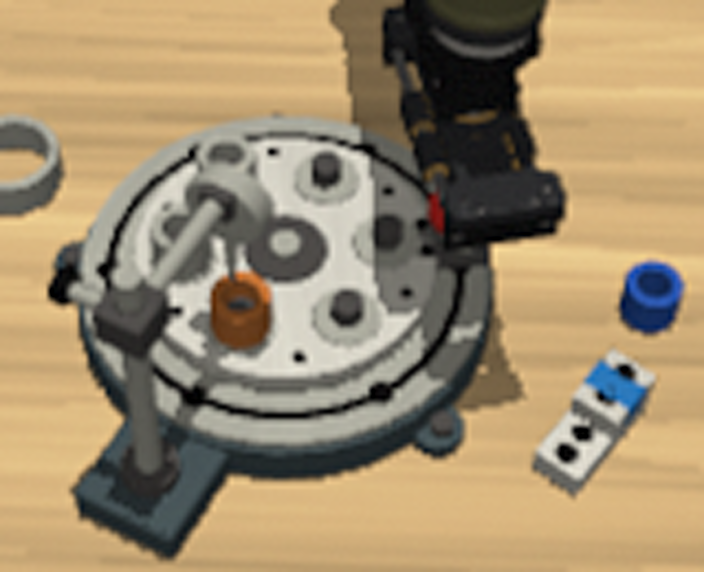

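View pics/top4.png

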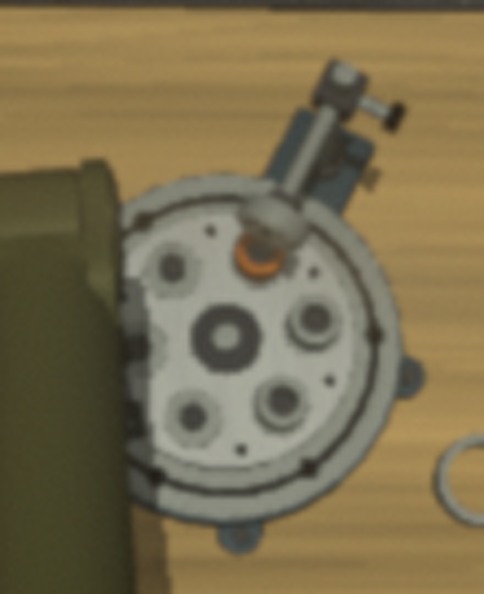

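Comparing the table's dot marks in the two top crops, e.g. (219,230) → (210,231) and (318,280) → (314,272), about 4.6° (10 mm) remains. Small steps from here.

{"method": "servo_tool", "body": {"moves": "0 0.003 0.0018 0 0 0.06 1; 0 0.002 0.0018 0 0 0.05 1; 0 0 0.0018 0 0 0.02 1; 0 0 0.0018 0 0 0 1"}}

```text
time_s: 5.68
tool_pos: [0.5804, 0.0925, 0.1025]
tool_rot: [178.5, 0.4, 99.6]
force: [-1.2, 0.1, 10.9]
grip_width: 0.0003
```

```bash
cat > look.py <<'E'
import sys
from cell import env
from h import *
for n in('scene','top'):
    c=env.read_camera(n);np.savez(n+sys.argv[1]+'.npz',**c)
    x0,y0,x1,y1=(210,110,320,245) if n=='top' else (190,145,350,275)
    cv2.imwrite(f'pics/{n}{sys.argv[1]}.png',cv2.resize(c['img'][y0:y1,x0:x1,::-1],None,fx=4.4,fy=4.4,interpolation=cv2.INTER_CUBIC))
E
python3 st.py; python3 look.py 5
```

```text
5.6833 [0.5804 0.0925 0.1025] [178.53   0.4   99.61] [-1.2  0.1 10.9] r 0.122 az 93.57
```

View pics/top5.png

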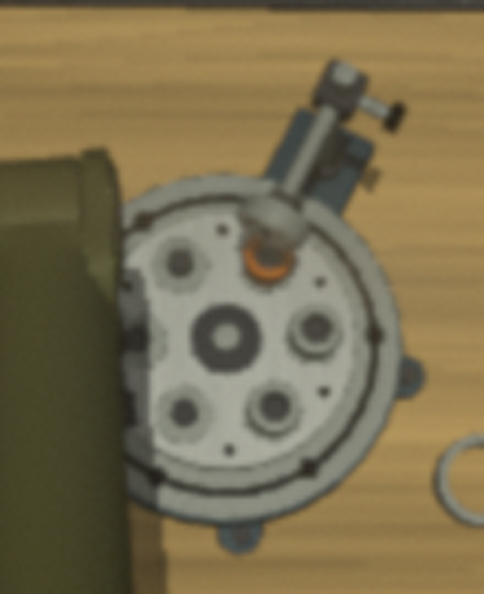

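The dots now lie about 1.7° (3.7 mm) beyond alignment. That is inside the capture range, but I'll ease back a little before letting it up.

{"method": "servo_tool", "body": {"moves": "0 -0.0015 0.0018 0.01 0 0 1; 0 0 0.0018 0.01 0 0 1; 0 0 0.0018 0.01 0 0 1"}}

```text
time_s: 6.03
tool_pos: [0.5846, 0.0927, 0.1025]
tool_rot: [178.7, 0.3, 99.6]
force: [-1.2, -1.1, 10.1]
grip_width: 0.0004
```

```bash
python3 st.py; python3 look.py 6
python3 - <<'E'
# residual angle via polar phase correlation of top view vs start (60deg symmetry of dots/spigots)
from h import *
import cv2
def pol(n):
    g=cv2.cvtColor(np.load(n)['img'],cv2.COLOR_RGB2GRAY)[110:245,210:320]
    g=cv2.resize(g,None,fx=4.4,fy=4.4,interpolation=cv2.INTER_CUBIC)
    return cv2.warpPolar(g,(130,3600),(225.3,339.3),130,cv2.INTER_LINEAR).astype(np.float32)
a=pol('top.npz')
for k in('4','5','6'):
    b=pol(f'top{k}.npz')
    # lower-right dots: image angles 15..100 deg (down), radius 95-122
    A=a[150:1000,100:120]
    t=b[50:1100,100:120]
    r=cv2.matchTemplate(t,A,cv2.TM_CCOEFF_NORMED).ravel();i=r.argmax();print(k,(i-100)/10,r[i])
E
```

```text
6.0333 [0.5846 0.0927 0.1025] [178.71   0.35  99.61] [-1.2 -1.1 10.1] r 0.1221 az 91.62
4 -4.3 0.89423245
5 1.9 0.9030581
6 3.7 0.8537669
```

View pics/top6.png

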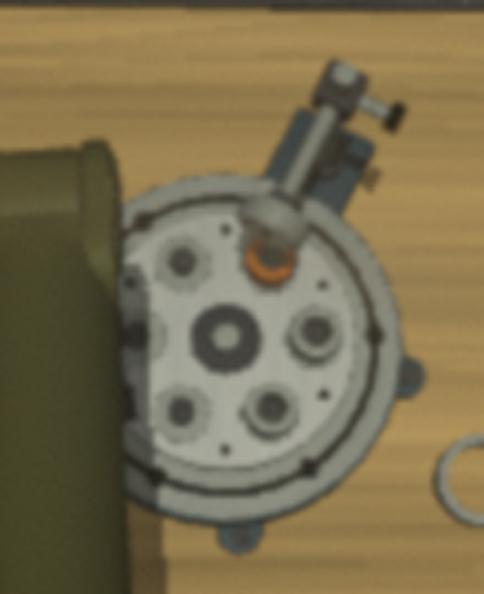

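It kept drifting the same way (now ~3.5° beyond). I need a firmer step back.

{"method": "servo_tool", "body": {"moves": "0 -0.005 0.0018 0.01 0 0 1; 0 -0.003 0.0018 0.01 0 0 1"}}

```text
time_s: 6.3
tool_pos: [0.5823, 0.0927, 0.1025]
tool_rot: [178.6, 0.3, 99.6]
force: [0.2, -0.4, 8.6]
grip_width: 0.0007
```

```bash
python3 st.py
```

```text
6.3 [0.5823 0.0927 0.1025] [178.6    0.3   99.62] [ 0.2 -0.4  8.6] r 0.1221 az 92.7
```

{"method": "servo_tool", "body": {"moves": "0 -0.003 0.0018 0.01 0 0 1; 0 -0.002 0.0018 0.01 0 0 1"}}

```text
time_s: 6.47
tool_pos: [0.5819, 0.0927, 0.1025]
tool_rot: [178.6, 0.3, 99.7]
force: [-1.3, 0.0, 8.6]
grip_width: 0.0001
```

```bash
python3 st.py
```

```text
6.4667 [0.5819 0.0927 0.1025] [178.59   0.27  99.65] [-1.3  0.   8.6] r 0.1221 az 92.86
```

{"method": "servo_tool", "body": {"moves": "0 -0.006 0.002 0.01 0 0 1; 0 -0.004 0.002 0.01 0 0 1"}}

```text
time_s: 6.63
tool_pos: [0.5779, 0.0923, 0.1025]
tool_rot: [178.4, 0.2, 99.7]
force: [1.1, 0.5, 9.3]
grip_width: 0.0003
```

```bash
python3 st.py; python3 look.py 7
```

```text
6.6333 [0.5779 0.0923 0.1025] [178.43   0.21  99.68] [1.1 0.5 9.3] r 0.122 az 94.74
```

View pics/top7.png

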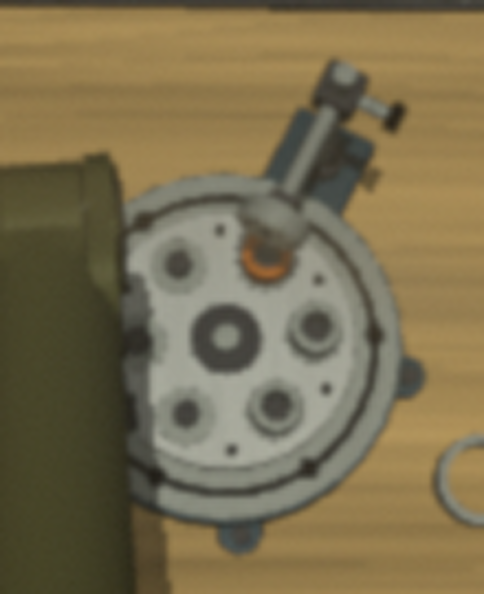

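The dots are back at their start positions, (220,230), (318,280), (326,388) and (231,450), so the table is aligned. Let the plunger rise.

{"method": "servo_tool", "body": {"moves": "0 0 -0.006 0 0 0 1; 0 0 -0.006 0 0 0 1; 0 0 -0.006 0 0 0 1"}}

```text
time_s: 6.98
tool_pos: [0.578, 0.0924, 0.1212]
tool_rot: [178.4, 0.2, 99.7]
force: [0.3, 0.1, 0.0]
grip_width: 0.0004
```

```bash
python3 st.py
```

```text
6.9833 [0.578  0.0924 0.1212] [178.38   0.24  99.71] [0.3 0.1 0. ] r 0.1221 az 94.68
```

{"method": "servo_tool", "body": {"moves": "0 0 -0.02 0 0 0 1; 0 0 -0.03 0 0 0 1; 0 0 -0.04 0 0 0 1; 0.02 0 -0.02 0 0 0 1; 0.035 0 0 0 0 0 1; 0.035 0 0 0 0 0 1; 0.035 0 0 0 0 0 1; 0.035 0 0 0 0 0 1; 0.02 0 0 0 0 0 1; 0 0 0 0 0 0 1; 0 0 0 0 0 0 1"}}

```text
time_s: 7.9
tool_pos: [0.5433, 0.2751, 0.2314]
tool_rot: [178.5, 0.3, 99.4]
force: [-0.2, -0.6, -0.4]
grip_width: 0.0003
```

```bash
python3 st.py; python3 look.py 8
python3 - <<'E'
from h import *
for n in('top','scene'):
    a=red(dict(np.load(n+'.npz')))[0];
    for b in red(dict(np.load(n+'8.npz'))): print(n,b, 'start',a[2])
    c=dict(np.load(n+'8.npz'));A=np.array([.5884,-.0295]) if n=='top' else np.array([.5841,-.0247])
    im=c['img'].astype(int);m=(im[...,0]>130)&(im[...,1]<60)&(im[...,2]<60)
    v,u=np.nonzero(m);z=c['range_z'][v,u];k=z>0
    K=c['mtx'];X=np.c_[(u-K[0,2])/K[0,0]*z,-(v-K[1,2])/K[1,1]*z,-z][k]@c['T'][:3,:3].T+c['T'][:3,3]
    d=np.median(X,0)[:2]-A
    print(np.median(X,0),'az',np.degrees(np.arctan2(d[1],d[0])))
E
```

```text
7.9 [0.5433 0.2751 0.2314] [178.5    0.33  99.36] [-0.2 -0.6 -0.4] r 0.3077 az 98.35
top (array([220, 180,  13,  13, 131], dtype=int32), array([225.83969466, 186.06870229]), array([0.57946322, 0.09470043, 0.106     ])) start [0.47475289 0.02589909 0.106     ]
[0.57954606 0.09444066 0.10568356] az 94.08609470460159
scene (array([501,   0,  11,   8,  64], dtype=int32), array([506.875   ,   3.046875]), array([-0.71231256,  1.20768557,  0.106     ])) start [0.47410238 0.03238651 0.106     ]
scene (array([288, 186,  16,  13, 159], dtype=int32), array([295.59748428, 192.33333333]), array([0.57929749, 0.10041455, 0.106     ])) start [0.47410238 0.03238651 0.106     ]
[0.56943361 0.10816926 0.10268502] az 96.29892888094771
```

View pics/top8.png

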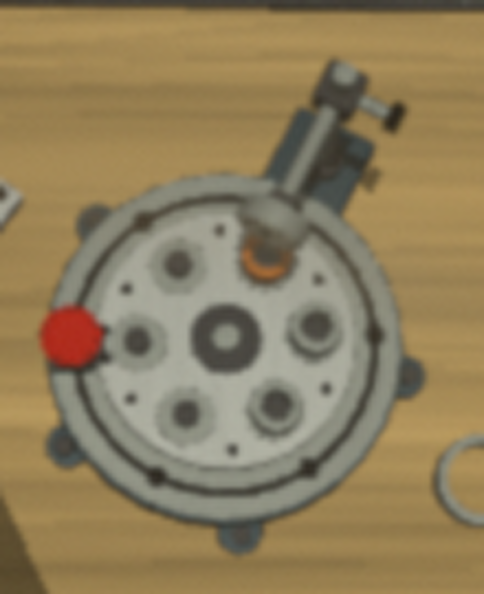

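View pics/scene8.png

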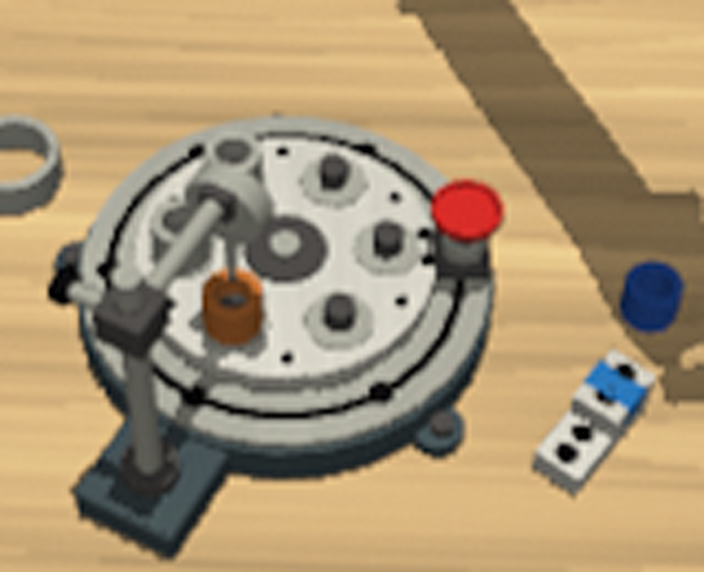

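The cap has swung 154.0° → 94.1°. It's back at its rest height (0.1057 m, against 0.1047 m at the start), and bronze is under the spindle at (233,300) in the scene crop. The arm is clear, so I'm handing in.

```bash
python3 -c "
from cell import env
print(env.get_obs()['force'],abs(env.get_obs()['joint_velocities']).max());env.sign_off()"
```

```text
[-0.1050375  -0.708736   -0.45949409] 1.3959759759257604
the job is handed in; nothing more can be done
```

The table is indexed one hole clockwise seen from above (−60°), with the bronze bushing under the dial gauge. I handed the job in at about 8 s, with the arm clear of everything.

**Final checks:**
- **Angle:** the cap's bearing went from 154.0° to 94.1° in the top camera. The marks on the table line up with where they were at the start.
- **Plunger:** it is fully up. The cap measured 105.7 mm above the bench, against 104.7 mm at the start.
- **Bushings and bystanders:** I saw no contact with the bushings or gauge. The jaw and collar near the table had not moved in the last pictures, but I did not check the bystanders further out.

**What went less well:**
- **Overshoot:** while the plunger was still held down, the table drifted about 3.5° (8 mm) past the hole. I eased it back to within about 0.5° before letting the plunger up, so it never seated in a wrong hole. If "past that hole" counts any overshoot, this could be held against the job.
- **Force:** the press briefly reached 31 N vertically when the plunger met its stop.
- **Camera disagreement:** the scene camera read about 5 mm too far left. I relied on the top camera, after the fingertips seen over the cap agreed with it. The scene camera's final bearing of 96.3° is therefore less trustworthy.

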